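Put the desk set back into its fitted organiser trays

TASK

Tidy the desk set away: put the stapler, the laptop charger brick, the eraser and the glue stick each into the organiser tray or well made to fit it, fully down on the floor of the recess and lying along it (either way round), the glue stick standing upright in the round well. The eraser has been left in the charger's tray, so it has to come out before the charger can go in. Set everything down rather than dropping it, and leave the phone lying where it is.

Things in the scene. Friction and masses are not known exactly. Their poses are not given: they have to be found in the camera images.
- stapler: Red and black office stapler, 34 x 136 x 50 mm (x, y, z), 0.15 to 0.25 kg, standing on the desk nearer the robot than the trays (not the one far right, beyond the laptop). The base is 34 mm wide and 8 mm high; the red arm above it (fixed, it does not open) is 24 mm wide, from 23 to 50 mm above the underside: grip it there across x. Origin: centre of its underside; z up, y along its length.
- charger: Laptop charger: a plain black brick without cable, 45 x 105 x 26 mm (x, y, z), 0.19 to 0.31 kg, lying flat on the desk. Origin: centre of its underside; z up, y along its length.
- eraser: Eraser in a card sleeve, white and blue, 22 x 52 x 13 mm (x, y, z), 18 g. At the start it lies crosswise in the charger's tray, on the recess floor. Origin: centre of its underside; z up, y along its length.
- glue_stick: White and red glue stick, a round tube 25 mm in diameter and 90 mm high, 30 g, standing upright on the desk nearer the robot than the trays (not the one far right, beyond the laptop). Origin: centre of its underside; z along the tube, up.
- stapler_tray: The stapler's tray, longest of the three: bamboo, grey felt floor, 60 x 162 mm outside (x, y), recess 50 x 152 mm. Recess floor 5 mm above the desk, rim 15 mm above the desk, walls 5 mm thick; mid-way along each long side a 36 mm wide thumb scoop, 8.5 mm above the desk. Fixed to the desk. Origin: centre of its underside; z up, y along its length.
- charger_tray: The charger's tray, shorter and wider than the stapler's: bamboo, grey felt floor, 71 x 131 mm outside (x, y), recess 61 x 121 mm. Recess floor 5 mm above the desk, rim 13 mm above the desk, walls 5 mm thick; mid-way along each long side a 36 mm wide thumb scoop, 7.8 mm above the desk. Fixed to the desk. Origin: centre of its underside; z up, y along its length.
- eraser_tray: The eraser's tray, the smallest and shallowest: bamboo, grey felt floor, 48 x 78 mm outside (x, y), recess 38 x 68 mm. Recess floor 5 mm above the desk, rim 10 mm above the desk, walls 5 mm thick; mid-way along each long side a 36 mm wide thumb scoop, 6.8 mm above the desk. Fixed to the desk. Origin: centre of its underside; z up, y along its length.
- glue_well: The glue stick's well: a square bamboo block, 58 x 58 x 32 mm, with a round well of 41 mm diameter and 27 mm depth in the middle of its top; the well's felt floor is 5 mm above the desk. Fixed to the desk. Origin: centre of its underside; z up.
- phone: Black smartphone lying face up on the desk among the things, 148 x 72 x 8 mm (x, y, z). To be left alone. Origin: centre of its underside; x along its length.
Things that resemble listed ones, but are neither listed nor needed, are in the scene too. Several things look just like the glue_well: the one meant starts farthest to the robot's left.

How it is judged (in metres and radians):
At the end, for the whole second after the job is handed in: Each thing lies in its own tray or well: within 14 mm of its centre (glue stick 12), underside within 4 mm of the recess floor, upright within 0.1 rad, along the tray within 0.2 (stapler), 0.25 (charger), 0.4 rad (eraser); all released and at rest; the phone within 20 mm of where it lay (horizontal distance between stapler and stapler_tray below 0.014 m and z of stapler in the frame of stapler_tray between 0.001 and 0.009 m and angle between each of stapler, charger, eraser, glue_stick's own z axis and vertical below 0.1 rad and linear speed of each of stapler, charger, eraser, glue_stick below 0.02 m/s and contact force between the fingers and stapler below 0.05 N and angle between the y axis of stapler and the y axis of stapler_tray, either way round below 0.2 rad and horizontal distance between charger and charger_tray below 0.014 m and z of charger in the frame of charger_tray between 0.001 and 0.009 m and contact force between the fingers and charger below 0.05 N and angle between the y axis of charger and the y axis of charger_tray, either way round below 0.25 rad and horizontal distance between eraser and eraser_tray below 0.014 m and z of eraser in the frame of eraser_tray between 0.001 and 0.009 m and contact force between the fingers and eraser below 0.05 N and angle between the y axis of eraser and the y axis of eraser_tray, either way round below 0.4 rad and horizontal distance between glue_stick and glue_well below 0.012 m and z of glue_stick in the frame of glue_well between 0.001 and 0.009 m and contact force between the fingers and glue_stick below 0.05 N and distance of phone from where it was at the start of the episode below 0.02 m); the robot touches nothing.
It fails at once if one of the four things is dropped from more than about 2 cm ((linear speed of stapler above 0.65 m/s and contact force between the fingers and stapler below 0.05 N) or (linear speed of charger above 0.65 m/s and contact force between the fingers and charger below 0.05 N) or (linear speed of eraser above 0.65 m/s and contact force between the fingers and eraser below 0.05 N) or (linear speed of glue_stick above 0.65 m/s and contact force between the fingers and glue_stick below 0.05 N)).
It fails at once if the phone is shifted by more than 2 cm (distance of phone from where it was at the start of the episode above 0.02 m).
It also fails if it takes over 99 s, if anything falls off the work surface, if the arm or the gripper's body presses on something with over 40 N, if the wrist force passes 120 N, or if a joint passes its speed limit or range.

ROBOT

A 6-joint arm with a two-finger parallel gripper is mounted at the origin on a cart in front of the work surface, level with it; the furniture and walls round the work are solid. World frame = base frame: x ahead of the robot, y to its left, z up, the work surface at z = 0. Lengths are in m, angles in degrees, forces in N, time in s.
With the tool pointing down it reaches from about 0.4 to 0.825 m from the base axis. Payload 7 kg.
Tool frame: the origin (TCP) lies at the very end of the fingers, on their centre line; the grasp point (between the pads) lies hold_point_z behind it (hold_point_z is the distance from the TCP to the grasp point, in m); z points along the fingers, y is the line along which they close (so a half turn about z gives the same grasp; the last joint's range is limited). The gripper opens to 88 mm and grips with 3 to 60 N. Pads are 19 mm wide; open, the fingers measure 130 mm over their backs; the gripper's body (78 mm by 193 mm) begins 47 mm behind the grasp point.
Start: joints at [90.304, 20.546, 0.682, 0, -70.136, -16.507], TCP at [0.188, 0.648, 0.202] pointing down, gripper open.
Joint ranges: [-176.03, 176.03], [-82.01, 121.73], [-58.28, 71.71], [-173.87, 95.51], [-174.79, -0.11], [-173.66, 173.66]. Speed limits (degrees/s): [136.94, 136.94, 172.46, 180, 180, 180].

INTERFACE

Orientations are given as [roll, pitch, yaw] about the fixed x, y, z axes, in that order (R = Rz(yaw) Ry(pitch) Rx(roll)).
In Python, from plant import get_obs, snapshot, close_job, hold_point_z gives the robot as it stands.
- The arm moves only by the tool play_rows, never from a script. Its argument "commands" is a list that holds one entry, the list of rows, each a list of 7 numbers: the shift along the tool's x, y, z in cm, then the turn, a rotation vector about the tool's x, y, z in degrees, then the opening, from 0 (shut) to 1 (fully open). In form: [[[x, y, z, ax, ay, az, fingers], ...]]. A call has 1 to 20 rows; each row is the pose to reach, as a shift and turn from the pose commanded when the call began, along the tool's axes at that moment; what a row does not reach only later rows make up. A row lasts 1/12 s, in which the tool goes at most 41.7 mm and 7.16 degrees, less where a joint would pass 70% of its speed; a pose out of reach is approached as far as the arm can. A call with a gripper value outside its range is refused whole. The fingers move at their own pace and stop on an object; the grip force is fixed at half the most. Time passes only in rows, so rows that repeat a pose let the fingers close. It gives the time, the measured TCP pose, the force, the opening and the grip force at its end, in the units of the state.
- get_obs(): the state, without advancing time (a new reading comes with each control period).
- snapshot(name): name is "scene" or "top" or "wrist"; returns a dict with "frame" (480x640x3 uint8, red, green, blue), "camera_matrix" (3x3 intrinsics, pixels), "dist" ([k1, k2, p1, p2, k3] as OpenCV has them; the pictures are not rectified), "origin" and "attitude" of the camera in the world. Camera axes: x right, y down, z forward; pixel columns grow to the right and rows downward; lengths in m; the calibration is good to about 2 mm. A picture is of the moment at which its call begins. There is no depth.
- close_job(): hands the job in; it is judged then, once.
The state is a dict: "clock": time; "joint_pos": joint angles; "qvel": joint speeds; "tau": joint torques, N m; "tool_pos": TCP position; "orientation": TCP orientation; "force": force on the tool from outside, world axes, zero at the start; "moment": the same for the moment, N m; "opening": finger opening in m; "gripper_force": force on a finger pad.
Only numpy, scipy, OpenCV 4.12 (cv2) and the standard library are available. Lean on these libraries where they do the work, as an engineer would, in place of code of your own. Each camera call takes 0.05 s, during which the arm holds its last target. There are 200 camera calls.

## Working session

There is one attempt and no reset: what is moved stays moved. The work goes in short steps, Python scripts to look and compute and a tool call to move; the robot and the scene stay as the last step left them, time stands still between calls to the robot, and variables do not carry over. Pictures are saved under pics/ and viewed, at most 14 in all, crops included, and the job is handed in when it is done.

Besides the shell and the picture viewer there is one more tool, called after "Request:" in YAML: its name, and indented under it one key for each argument. play_rows: Moves the arm, as the interface text tells. Its arguments: {"type":"object","properties":{"commands":{"type":"array","items":{"type":"array","items":{"type":"array","items":{"type":"number"}}}}},"required":["commands"]}

```bash
ls; mkdir -p pics
python3 - <<'E'
from plant import get_obs, snapshot, hold_point_z
import cv2,pickle
print(hold_point_z, get_obs())
d={}
for n in("top","scene","wrist"):
    s=snapshot(n); d[n]=s; cv2.imwrite(f"pics/{n}0.png",s["frame"][:,:,::-1])
    print(n,s["camera_matrix"],s["dist"],s["origin"],s["attitude"])
pickle.dump(d,open("s0.pkl","wb"))
E
```

```text
pics
0.0188 {'clock': 0.0, 'joint_pos': array([ 9.03030992e+01,  2.05921494e+01,  6.34289725e-01, -1.99663104e-02,
       -7.01363855e+01, -1.65062340e+01]), 'qvel': array([-0.01986535, -0.06878842,  0.06624149, -0.07143976,  0.00623839,
       -0.00266287]), 'tau': array([ 2.82479086e-04, -5.82724750e+01,  2.93055439e+01,  6.99741125e+00,
        6.92023285e-03, -1.56121405e-04]), 'tool_pos': array([0.18824436, 0.64766806, 0.20071907]), 'orientation': array([ 1.79904306e+02, -8.78339852e-03, -1.62099271e+01]), 'force': array([-0.42008139, -0.36798766,  0.46794007]), 'moment': array([ 0.00087653,  0.02650294, -0.0086612 ]), 'gripper_force': 0.0, 'opening': 0.08773975597622427}
top [[597.44608877   0.         321.61544565]
 [  0.         597.44608877 243.49875312]
 [  0.           0.           1.        ]] [-0.00658845  0.          0.          0.          0.        ] [ 0.35342836 -0.13335024  1.22926276] [-173.01058601   -1.31725668  -88.60005029]
scene [[435.25019199   0.         324.37870036]
 [  0.         435.25019199 239.18844745]
 [  0.           0.           1.        ]] [-0.02101672  0.          0.          0.          0.        ] [0.08394686 0.18171724 0.71967167] [-1.41857811e+02  6.36030245e-02 -1.27942152e+02]
wrist [[344.1233976    0.         313.79270686]
 [  0.         344.1233976  243.61671459]
 [  0.           0.           1.        ]] [-0.06026843  0.          0.          0.          0.        ] [0.25121638 0.630927   0.3853447 ] [ 1.65660646e+02 -7.97387423e-02 -1.06164269e+02]
```

View pics/top0.png

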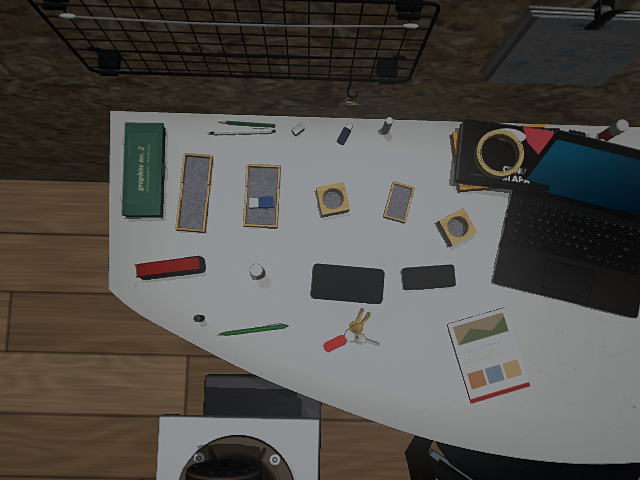

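View pics/scene0.png

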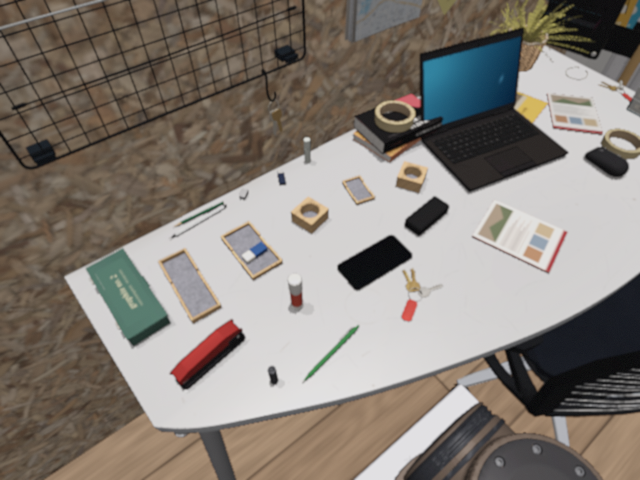

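The top view shows:
- stapler at (170,268)
- glue stick at (258,271)
- phone at (347,283)
- charger at (428,277)
- stapler, charger and eraser trays at (195,192), (262,196) and (399,202), with the eraser at (260,202) in the charger tray
- leftmost well at (332,200); the other at (456,228) is a decoy

Next I fit box models to the colour masks.

```bash
cat > h.py <<'E'
import numpy as np, cv2, pickle
from scipy.spatial.transform import Rotation as Ro
from scipy.optimize import minimize
def proj(s,P):
    R=Ro.from_euler('xyz',s["attitude"],degrees=True).as_matrix()
    t=-R.T@np.array(s["origin"])
    return cv2.projectPoints(np.array(P,float),cv2.Rodrigues(R.T)[0],t,s["camera_matrix"],np.array(s["dist"]))[0][:,0]
def ray(s,uv,z):
    R=Ro.from_euler('xyz',s["attitude"],degrees=True).as_matrix(); o=np.array(s["origin"])
    p=cv2.undistortPoints(np.array([[uv]],float),s["camera_matrix"],np.array(s["dist"]))[0,0]
    d=R@[p[0],p[1],1]; return (o+d*(z-o[2])/d[2])
def box(x,y,a,w,l,z0,z1):
    c,n=np.cos(a),np.sin(a)
    return [[x+c*i*w/2-n*j*l/2,y+n*i*w/2+c*j*l/2,z] for i in(-1,1) for j in(-1,1) for z in(z0,z1)]
def fit(s,mask,dims,x0,a0s=np.radians([-60,-30,0,30,60,90])):
    m=mask.astype(np.float32); S=4
    def cost(q):
        h=cv2.convexHull(proj(s,box(*q[:2],q[2]/5,*dims)).astype(np.float32))
        im=np.zeros(m.shape,np.uint8); 
        im=np.zeros((480,640),np.uint8); cv2.fillConvexPoly(im,np.round(h*16).astype(np.int32),255,cv2.LINE_AA,4)
        im=im/255.; return 1-np.minimum(im,m).sum()/np.maximum(im,m).sum()
    best=None
    for a in a0s:
        r=minimize(cost,[x0[0],x0[1],a*5],method='Nelder-Mead',options=dict(initial_simplex=np.array([[0,0,0],[.01,0,0],[0,.01,0],[0,0,.8]])+[x0[0],x0[1],a*5],xatol=1e-4,fatol=1e-5))
        if best is None or r.fun<best.fun: best=r
    return best.x[0],best.x[1],np.degrees(best.x[2]/5),1-best.fun
def seg(s,uv,cond,win):
    hsv=cv2.cvtColor(s["frame"],cv2.COLOR_RGB2HSV).astype(int)
    m=cond(hsv[...,0],hsv[...,1],hsv[...,2]).astype(np.uint8)
    k=np.zeros_like(m); k[max(0,uv[1]-win):uv[1]+win,max(0,uv[0]-win):uv[0]+win]=1; m*=k
    m=cv2.morphologyEx(m,cv2.MORPH_CLOSE,np.ones((3,3)))
    n,l,st,_=cv2.connectedComponentsWithStats(m)
    i=1+np.argmax(st[1:,4]); m=(l==i).astype(np.uint8)
    c,_=cv2.findContours(m,cv2.RETR_EXTERNAL,cv2.CHAIN_APPROX_NONE); cv2.drawContours(m,c,-1,1,-1)
    return m
wood=lambda h,s,v:(h>10)&(h<30)&(s>70)&(v>60)
red=lambda h,s,v:((h<8)|(h>170))&(s>120)
dark=lambda h,s,v:(v<75)
blue=lambda h,s,v:(h>100)&(h<130)&(s>120)
T={ # uv, cond, win, dims
"stapler":((170,268),red,45,(.024,.134,.023,.050)),
"charger":((428,277),dark,35,(.045,.105,0,.026)),
"phone":((347,283),dark,45,(.072,.148,0,.008)),
"stapler_tray":((195,192),wood,50,(.060,.162,0,.015)),
"charger_tray":((262,196),wood,42,(.071,.131,0,.013)),
"eraser_tray":((399,202),wood,30,(.048,.078,0,.010)),
"glue_well":((332,200),wood,30,(.058,.058,0,.032)),
}
E
python3 - <<'E'
from h import *
d=pickle.load(open("s0.pkl","rb")); s=d["top"]; vis=s["frame"][:,:,::-1].copy(); out={}
for n,(uv,c,w,dims) in T.items():
    m=seg(s,uv,c,w); ys,xs=np.nonzero(m); x0=ray(s,(xs.mean(),ys.mean()),dims[3])
    r=fit(s,m,dims,x0[:2]); out[n]=r; print(n,np.round(r,4),"area",m.sum(),"reach %.3f"%np.hypot(*r[:2]))
    h=cv2.convexHull(proj(s,box(r[0],r[1],np.radians(r[2]),*dims)).astype(np.float32)); cv2.polylines(vis,[np.round(h*16).astype(np.int32)],True,(0,255,0),1,cv2.LINE_AA,4)
m=seg(s,(262,202),lambda h,s,v:((h>100)&(h<130)&(s>120))|(v>165),18)
ys,xs=np.nonzero(m);print("eraser px",xs.mean(),ys.mean(),m.sum())
r=fit(s,m,(.022,.052,.005,.018),ray(s,(xs.mean(),ys.mean()),.018)[:2]);out["eraser"]=r;print(np.round(r,4))
for z,uv in((.09,(257,267)),(0,(260,277))): print("glue",ray(s,uv,z))
pickle.dump(out,open("fit.pkl","wb"))
h=cv2.convexHull(proj(s,box(r[0],r[1],np.radians(r[2]),.022,.052,.005,.018)).astype(np.float32)); cv2.polylines(vis,[np.round(h*16).astype(np.int32)],True,(0,255,0),1,cv2.LINE_AA,4)
cv2.imwrite("pics/fit0.png",cv2.resize(vis[140:310,120:480],(800,378),interpolation=cv2.INTER_CUBIC))
E
```

```text
stapler [0.4462 0.1434 7.4518 0.7256] area 770 reach 0.469
charger [ 0.4395 -0.3765  6.576   0.894 ] area 1175 reach 0.579
phone [ 0.4229 -0.2119 -3.1746  0.934 ] area 2522 reach 0.473
stapler_tray [ 0.6052  0.1094 87.9296  0.8889] area 2249 reach 0.615
charger_tray [ 6.02500e-01 -3.05000e-02  8.93828e+01  9.13100e-01] area 2124 reach 0.603
eraser_tray [ 0.5961 -0.3161 74.9832  0.8596] area 828 reach 0.675
glue_well [ 0.5981 -0.1768 10.1517  0.8224] area 795 reach 0.624
eraser px 265.4130434782609 201.43478260869566 138
[ 0.5899 -0.0461 16.2924  0.3971]
glue [ 0.44521452 -0.03396522  0.09      ]
glue [ 0.43203973 -0.03303532  0.        ]
```

View pics/fit0.png

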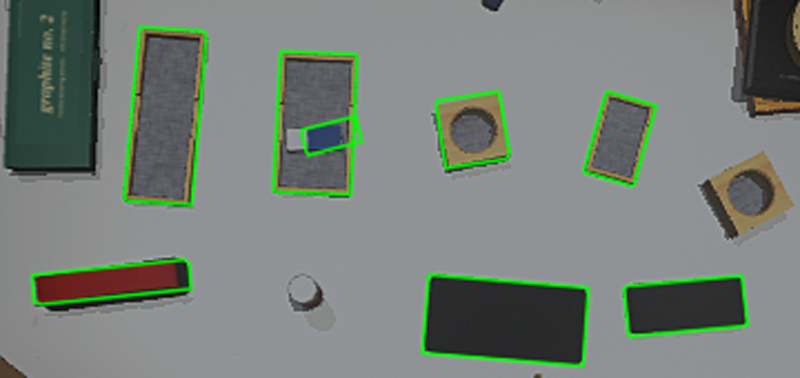

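The outlines fit the trays, phone and charger well. The eraser was only partly segmented, and the glue stick still needs refining, so I'll go over the eraser and use the wrist camera.

```bash
cat > mv.py <<'E'
import sys, numpy as np
# cmd pose x y z yaw -> target x y z yaw : prints tool shift cm, turn deg, rows
def mv(c,t):
    a=np.radians(c[3]); dx,dy,dz=np.array(t[:3])-c[:3]
    s=np.array([np.cos(a)*dx+np.sin(a)*dy,np.sin(a)*dx-np.cos(a)*dy,-dz])
    w=-(t[3]-c[3]); d=np.linalg.norm(s)
    print(np.round(s*100,2),"turn",round(w,1),"rows>=",int(np.ceil(max(d/.0417,abs(w)/7.16))))
if __name__=="__main__":
    v=list(map(float,sys.argv[1:])); 
    for i in range(0,len(v)-4,4): mv(v[:4],v[i+4:i+8])
E
python3 mv.py .188 .648 .202 -16.2  .59 -.01 .202 -85
```

```text
[56.96 51.97 -0.  ] turn 68.8 rows>= 19
```

Request:
play_rows:
  commands:
    - [[57,52,0,0,0,68.8,1],[57,52,0,0,0,68.8,1],[57,52,0,0,0,68.8,1],[57,52,0,0,0,68.8,1],[57,52,0,0,0,68.8,1],[57,52,0,0,0,68.8,1],[57,52,0,0,0,68.8,1],[57,52,0,0,0,68.8,1],[57,52,0,0,0,68.8,1],[57,52,0,0,0,68.8,1],[57,52,0,0,0,68.8,1],[57,52,0,0,0,68.8,1],[57,52,0,0,0,68.8,1],[57,52,0,0,0,68.8,1],[57,52,0,0,0,68.8,1],[57,52,0,0,0,68.8,1],[57,52,0,0,0,68.8,1],[57,52,0,0,0,68.8,1],[57,52,0,0,0,68.8,1],[57,52,0,0,0,68.8,1]]

```text
clock: 1.82
tool_pos: [0.592, -0.014, 0.2006]
orientation: [179.9, -0.1, -85.2]
force: [0.5, 0.1, 0.5]
opening: 0.0876
gripper_force: 0.0
```

Run:
```python
from plant import get_obs, snapshot
import cv2,pickle
s=snapshot("wrist"); pickle.dump(s,open("w1.pkl","wb")); cv2.imwrite("pics/w1.png",s["frame"][:,:,::-1]); o=get_obs(); print(o["tool_pos"],o["orientation"],o["joint_pos"],o["clock"],s["origin"],s["attitude"])
```

```text
[ 0.59102577 -0.01243783  0.20067132] [ 1.79908848e+02 -1.94206442e-02 -8.52154645e+01] [ 1.77255255e+01  1.28090846e+01 -1.02807673e+01 -1.61421067e-03
 -6.70033343e+01 -1.29403736e+01] 1.8667 [ 0.59683618 -0.07854595  0.38520734] [ 1.65685411e+02 -5.76437237e-02 -1.75184693e+02]
```

View pics/w1.png

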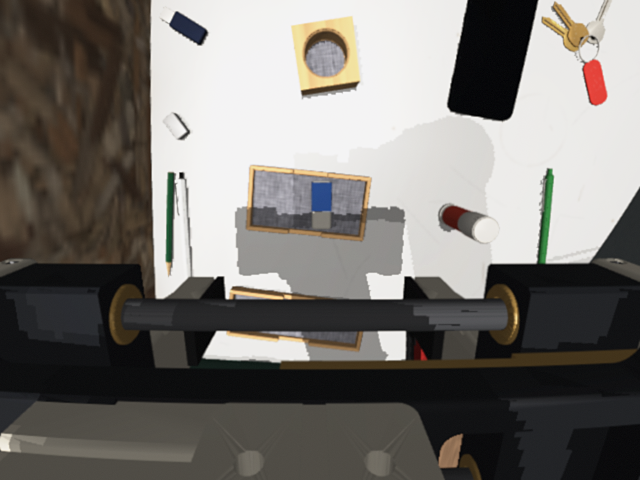

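The wrist view shows the eraser at about (321,204) inside the charger tray (249–371, 166–240). The glue stick's base is near (447,214) and its top near (484,229), and the well is at (325,54). I'll check these against the fits.

Run:
```python
from h import *
s=pickle.load(open("w1.pkl","rb")); t=pickle.load(open("s0.pkl","rb"))["top"]
hsv=cv2.cvtColor(s["frame"],cv2.COLOR_RGB2HSV)
print("eraser corners",[np.round(ray(s,p,.018)[:2],4) for p in((311,181),(331,181),(332,228),(311,228))], "mid", ray(s,(321,204.5),.018))
m=seg(s,(310,203),wood,66); ys,xs=np.nonzero(m)
print("ctray",np.round(fit(s,m,T["charger_tray"][3],ray(s,(xs.mean(),ys.mean()),.013)[:2],np.radians([70,90,110])),4))
m=seg(s,(325,54),wood,45); ys,xs=np.nonzero(m)
print("well",np.round(fit(s,m,T["glue_well"][3],ray(s,(xs.mean(),ys.mean()),.032)[:2],np.radians([0,20,-20])),4))
m=seg(s,(468,222),lambda h,s,v:((h<8)|(h>170))&(s>120),30); ys,xs=np.nonzero(m); print("red",xs.mean(),ys.mean(),xs.min(),xs.max())
print("glue top",ray(s,(484,229),.09),"base",ray(s,(450,214),0))
print("top cam: eraser",ray(t,(261.8,202.1),.018))
```

```text
eraser corners [array([ 0.5973, -0.0529]), array([ 0.5762, -0.0546]), array([ 0.5703, -0.0044]), array([ 0.5931, -0.0024])] mid [ 0.58453967 -0.0289416   0.018     ]
ctray [ 5.99500e-01 -2.77000e-02  8.95503e+01  9.47800e-01]
well [ 0.5936 -0.1743 13.7508  0.9253]
red 452.42088607594934 215.65506329113924 443 467
glue top [ 0.44042709 -0.02955874  0.09      ] base [ 0.43610365 -0.02844021  0.        ]
top cam: eraser [ 0.58497723 -0.03250135  0.018     ]
```

```bash
python3 mv.py .591 -.0124 .2007 -85.2  .586 -.030 .05 -84.2
```

```text
[ 1.71  0.65 15.07] turn -1.0 rows>= 4
```

Request:
play_rows:
  commands:
    - [[1.7,0.65,5,0,0,-1,0.39],[1.7,0.65,9,0,0,-1,0.39],[1.7,0.65,12,0,0,-1,0.39],[1.7,0.65,14,0,0,-1,0.39],[1.7,0.65,15.05,0,0,-1,0.39],[1.7,0.65,15.05,0,0,-1,0.39],[1.7,0.65,15.05,0,0,-1,0.39],[1.7,0.65,15.05,0,0,-1,0.39]]

```text
clock: 2.53
tool_pos: [0.5871, -0.027, 0.0531]
orientation: [-179.8, 0.0, -83.9]
force: [-0.1, -0.0, 0.7]
opening: 0.0396
gripper_force: 0.0
```

Request:
play_rows:
  commands:
    - [[0,0,1,0,0,0,0.39],[0,0,2,0,0,0,0.39],[0,0,2.8,0,0,0,0.39],[0,0,3.4,0,0,0,0.39],[0,0,3.8,0,0,0,0.39],[0,0,3.9,0,0,0,0.39],[0,0,3.9,0,0,0,0.39],[0,0,3.9,0,0,0,0.39]]

```text
clock: 3.2
tool_pos: [0.5858, -0.0278, 0.0122]
orientation: [-180.0, -0.0, -84.0]
force: [0.1, -1.1, -0.2]
opening: 0.0343
gripper_force: 0.0
```

Run:
```python
from plant import get_obs, snapshot
import cv2
o=get_obs(); print(o["tool_pos"],o["orientation"],o["opening"])
cv2.imwrite("pics/w2.png",snapshot("wrist")["frame"][:,:,::-1])
```

```text
[ 0.58579331 -0.02778397  0.01220851] [-1.79998893e+02 -6.98102651e-03 -8.40003690e+01] 0.03432766880019614
```

View pics/w2.png

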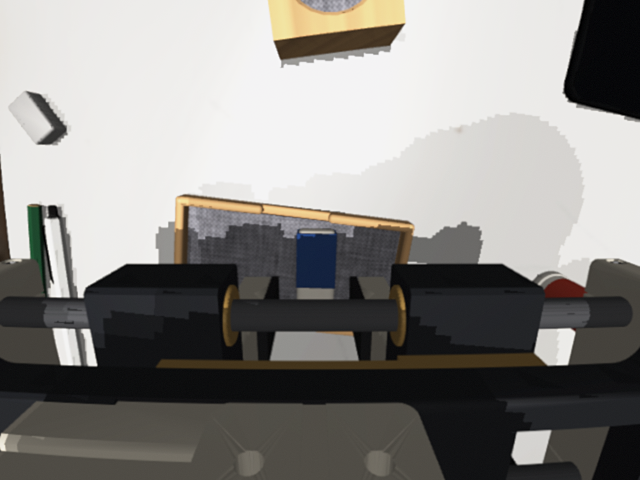

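The eraser sits centred between the fingers at (316,262). I'll go slightly lower, close, then lift.

Request:
play_rows:
  commands:
    - [[0,0,0.2,0,0,0,0.39],[0,0,0.2,0,0,0,0.3],[0,0,0.2,0,0,0,0.1],[0,0,0.2,0,0,0,0],[0,0,0.2,0,0,0,0],[0,0,0.2,0,0,0,0],[0,0,0.2,0,0,0,0],[0,0,0.2,0,0,0,0]]

```text
clock: 3.92
tool_pos: [0.5857, -0.0277, 0.0102]
orientation: [-180.0, 0.0, -84.0]
force: [-0.1, -0.3, 0.2]
opening: 0.0006
gripper_force: 0.0
```

Run:
```python
from plant import get_obs, snapshot
import cv2,numpy as np
w=snapshot("wrist")["frame"][:,:,::-1]; t=snapshot("top")["frame"][:,:,::-1]; c=snapshot("scene")["frame"][:,:,::-1]
a=cv2.resize(w[150:400,130:470],(480,353)); b=cv2.resize(c[170:320,150:350],(320,240)); 
im=np.zeros((600,800,3),np.uint8); im[:353,:480]=a; im[:240,480:]=b
im[355:595,:480]=cv2.resize(t[140:260,180:420],(480,240)); cv2.imwrite("pics/m3.png",im)
o=get_obs();print(o["tool_pos"],o["opening"],o["gripper_force"])
```

```text
[ 0.58561649 -0.02774173  0.01017014] 0.000650851243551972 0.0
```

View pics/m3.png

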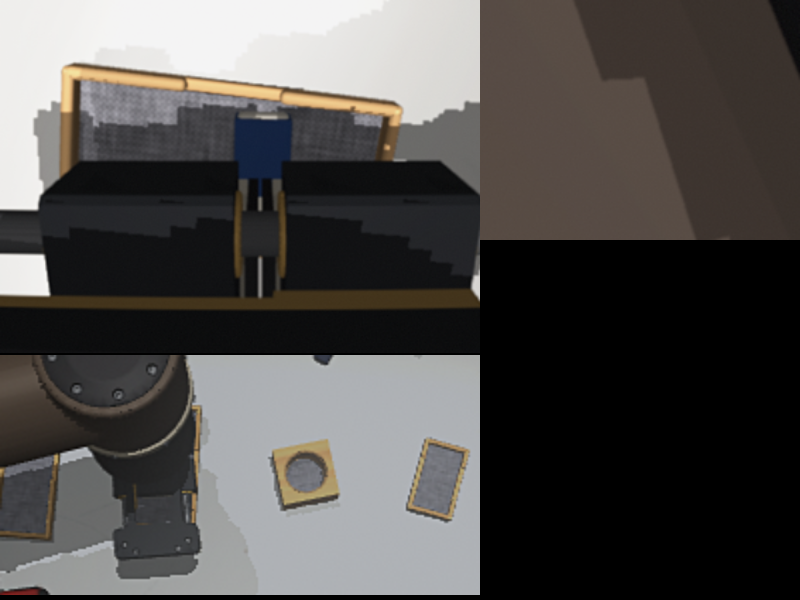

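Run:
```python
from h import *
from plant import snapshot
s=snapshot("wrist"); pickle.dump(s,open("w3.pkl","wb"))
print(s["origin"],s["attitude"])
for n,P in(("tcp",[.5857,-.0277,.0102]),("erTop@-.0277",[.5857,-.0277,.018]),("far end eraser",[.582,-.004,.018]),("near end",[.587,-.056,.018]),("hold",[.5857,-.0277,.029])): print(n,proj(s,[P]))
for uv in ((302,229),(335,231)): print(ray(s,uv,.018))
hsv=cv2.cvtColor(s["frame"],cv2.COLOR_RGB2HSV); m=seg(s,(316,260),blue,40); ys,xs=np.nonzero(m);print(xs.min(),xs.max(),ys.min(),ys.max())
```

```text
[ 0.5916749  -0.09234356  0.19468388] [ 1.65632595e+02  2.47754783e-02 -1.73958194e+02]
tcp [[312.41115191 273.81686897]]
erTop@-.0277 [[312.34944103 278.58490063]]
far end eraser [[314.50137333 318.64983383]]
near end [[315.51077367 227.66954392]]
hold [[312.2535487  285.99747312]]
[ 0.59396988 -0.05454632  0.018     ]
[ 0.57663074 -0.05530547  0.018     ]
296 336 233 288
```

Run:
```python
from h import *
s=pickle.load(open("w3.pkl","rb")); f=s["frame"][:,:,::-1].copy()
f=np.clip(f.astype(float)*1.6+25,0,255).astype(np.uint8)
cv2.imwrite("pics/z3.png",cv2.resize(f[215:365,230:400],(680,600),interpolation=cv2.INTER_NEAREST))
```

```text
(no output)
```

View pics/z3.png

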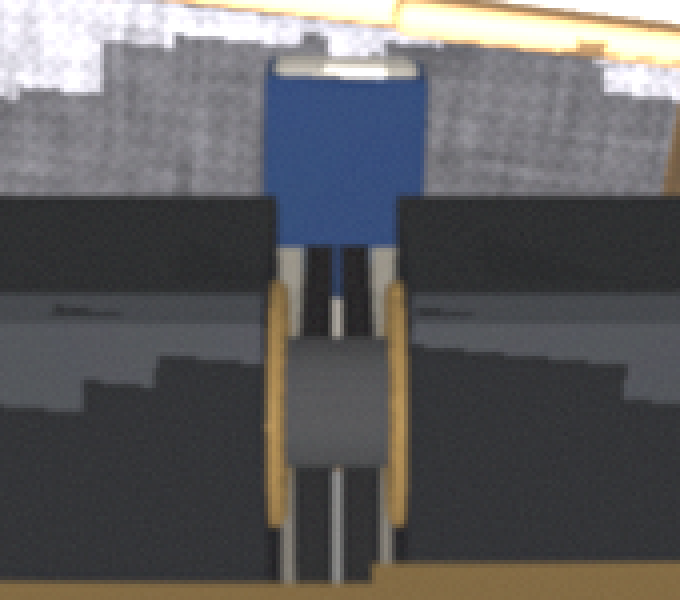

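Run:
```python
from h import *
s=pickle.load(open("w3.pkl","rb"))
R=Ro.from_euler('xyz',s["attitude"],degrees=True).as_matrix();o=np.array(s["origin"])
for u,v in((299,277),(314,277),(329,277),(314,289)):
    p=cv2.undistortPoints(np.array([[[u,v]]],float),s["camera_matrix"],np.array(s["dist"]))[0,0]; d=R@[p[0],p[1],1]
    for y in(-.0372,-.0277): print(u,v,y,np.round(o+d*(y-o[1])/d[1],4))
# start fits from first wrist image
```

```text
299 277 -0.0372 [ 0.5928 -0.0372  0.0436]
299 277 -0.0277 [ 0.593  -0.0277  0.0176]
314 277 -0.0372 [ 0.5858 -0.0372  0.0416]
314 277 -0.0277 [ 0.5848 -0.0277  0.0152]
329 277 -0.0372 [ 0.5786 -0.0372  0.0395]
329 277 -0.0277 [ 0.5763 -0.0277  0.0128]
314 289 -0.0372 [ 0.5858 -0.0372  0.0567]
314 289 -0.0277 [ 0.5848 -0.0277  0.0329]
```

The fingers closed above the eraser, because its top is visible through the gap. So the fingertips are really higher than reported. I'll reopen and feel downward in small, force-watched steps.

Request:
play_rows:
  commands:
    - [[0,0,0,0,0,0,0.39],[0,0,0,0,0,0,0.39],[0,0,0,0,0,0,0.39],[0,0,0,0,0,0,0.39],[0,0,0,0,0,0,0.39],[0,0,0.1,0,0,0,0.39],[0,0,0.2,0,0,0,0.39],[0,0,0.3,0,0,0,0.39],[0,0,0.4,0,0,0,0.39],[0,0,0.5,0,0,0,0.39]]

```text
clock: 4.95
tool_pos: [0.5856, -0.0277, 0.005]
orientation: [180.0, -0.0, -84.0]
force: [0.9, -0.2, 0.2]
opening: 0.0341
gripper_force: 0.0
```

Request:
play_rows:
  commands:
    - [[0,0,0.1,0,0,0,0.39],[0,0,0.2,0,0,0,0.39],[0,0,0.2,0,0,0,0.39]]

```text
clock: 5.2
tool_pos: [0.5855, -0.0278, 0.0029]
orientation: [180.0, -0.0, -84.0]
force: [1.0, 0.8, 0.7]
opening: 0.0339
gripper_force: 0.0
```

Reported z is already below the felt floor with no contact, which confirms the offset. I'll keep going down.

Request:
play_rows:
  commands:
    - [[0,0,0.15,0,0,0,0.39],[0,0,0.3,0,0,0,0.39],[0,0,0.45,0,0,0,0.39],[0,0,0.6,0,0,0,0.39]]

```text
clock: 5.53
tool_pos: [0.5856, -0.0278, -0.003]
orientation: [180.0, 0.0, -84.0]
force: [0.3, 0.1, 0.1]
opening: 0.0345
gripper_force: 0.0
```

Request:
play_rows:
  commands:
    - [[0,0,0.1,0,0,0,0.39],[0,0,0.2,0,0,0,0.39],[0,0,0.3,0,0,0,0.39]]

```text
clock: 5.78
tool_pos: [0.5856, -0.0277, -0.0059]
orientation: [-180.0, 0.0, -84.0]
force: [0.4, -0.3, 0.2]
opening: 0.0342
gripper_force: 0.0
```

Request:
play_rows:
  commands:
    - [[0,0,0.1,0,0,0,0.39],[0,0,0.2,0,0,0,0.39],[0,0,0.3,0,0,0,0.39]]

```text
clock: 6.03
tool_pos: [0.5856, -0.0277, -0.0089]
orientation: [-180.0, 0.0, -84.0]
force: [-0.1, 0.2, -0.5]
opening: 0.0343
gripper_force: 0.0
```

Request:
play_rows:
  commands:
    - [[0,0,0.1,0,0,0,0.39],[0,0,0.2,0,0,0,0.39],[0,0,0.3,0,0,0,0.39]]

```text
clock: 6.28
tool_pos: [0.5856, -0.0277, -0.0119]
orientation: [-180.0, 0.0, -84.0]
force: [0.3, 0.8, 0.8]
opening: 0.034
gripper_force: 0.0
```

Request:
play_rows:
  commands:
    - [[0,0,0.1,0,0,0,0.39],[0,0,0.2,0,0,0,0.39]]

```text
clock: 6.45
tool_pos: [0.5856, -0.0277, -0.0139]
orientation: [180.0, 0.0, -84.0]
force: [0.1, 0.7, -0.2]
opening: 0.0339
gripper_force: 0.0
```

Request:
play_rows:
  commands:
    - [[0,0,0.1,0,0,0,0.39],[0,0,0.2,0,0,0,0.39]]

```text
clock: 6.62
tool_pos: [0.5856, -0.0278, -0.016]
orientation: [180.0, -0.0, -84.0]
force: [-0.0, -0.0, -0.1]
opening: 0.0344
gripper_force: 0.0
```

Run:
```python
from plant import get_obs, snapshot
import cv2,pickle,numpy as np
s=snapshot("wrist"); pickle.dump(s,open("w4.pkl","wb")); f=s["frame"][:,:,::-1]
f=np.clip(f.astype(float)*1.6+25,0,255).astype(np.uint8)
cv2.imwrite("pics/z4.png",cv2.resize(f[200:380,200:430],(767,600),interpolation=cv2.INTER_NEAREST))
o=get_obs(); print(o["tool_pos"],o["force"],s["origin"])
```

```text
[ 0.58549731 -0.02776834 -0.01613325] [-0.39681508  0.50863636 -0.23929828] [ 0.59167576 -0.09234445  0.16857936]
```

View pics/z4.png

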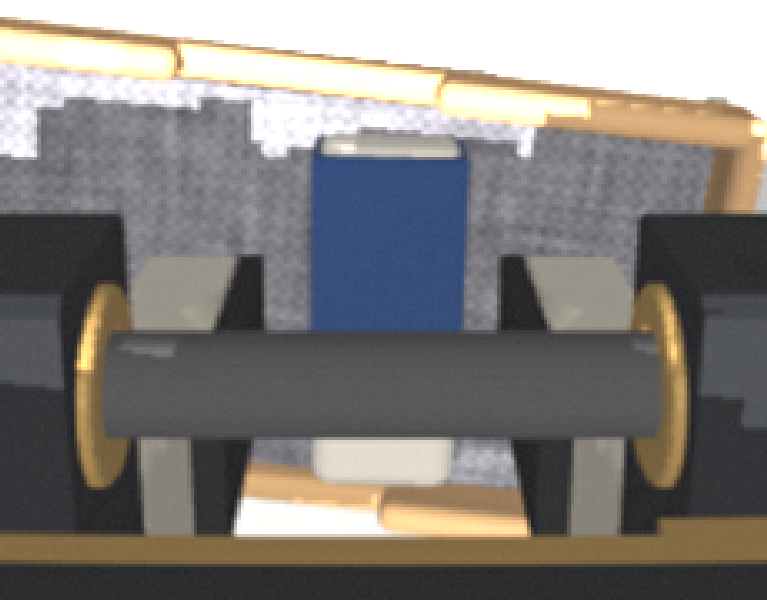

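Seen this way the fingertips are about 10 mm above the felt, at roughly z 0.015, so the reported TCP is about 31 mm too low. I'll feel for the floor.

Request:
play_rows:
  commands:
    - [[0,0,0.15,0,0,0,0.39],[0,0,0.3,0,0,0,0.39],[0,0,0.45,0,0,0,0.39],[0,0,0.6,0,0,0,0.39]]

```text
clock: 7.0
tool_pos: [0.5857, -0.0278, -0.0198]
orientation: [-180.0, -0.0, -83.9]
force: [-14.1, 3.7, 39.6]
opening: 0.0342
gripper_force: 19.7
```

Request:
play_rows:
  commands:
    - [[0,0,0.1,0,0,0,0.39],[0,0,0.2,0,0,0,0.39]]

```text
clock: 7.17
tool_pos: [0.5858, -0.0278, -0.0199]
orientation: [-179.9, -0.0, -83.9]
force: [-17.1, 3.5, 52.6]
opening: 0.0341
gripper_force: 26.2
```

Request:
play_rows:
  commands:
    - [[0,0,0.1,0,0,0,0.39],[0,0,0.15,0,0,0,0.39]]

```text
clock: 7.33
tool_pos: [0.5858, -0.0277, -0.02]
orientation: [-179.9, -0.1, -83.9]
force: [-22.3, 5.0, 61.0]
opening: 0.0344
gripper_force: 30.3
```

I touched the felt floor at reported z ≈ -0.0196, so the true tip is about reported z + 24.6 mm. I'll back off 1 cm and then grip.

Request:
play_rows:
  commands:
    - [[0,0,-0.5,0,0,0,0.39],[0,0,-1,0,0,0,0.39],[0,0,-1,0,0,0,0.39],[0,0,-1,0,0,0,0.2],[0,0,-1,0,0,0,0],[0,0,-1,0,0,0,0],[0,0,-1,0,0,0,0],[0,0,-1,0,0,0,0]]

```text
clock: 8.0
tool_pos: [0.5853, -0.0278, -0.0159]
orientation: [179.9, -0.0, -84.0]
force: [0.3, -0.6, 0.4]
opening: 0.0205
gripper_force: 29.9
```

Gripped: the opening is 20.5 mm at 30 N. Next I lift and carry it over the eraser tray.

```bash
python3 mv.py .5853 -.0278 -.0153 -84  .5945 -.315 .09 -15
```

```text
[ 28.66   2.09 -10.53] turn -69.0 rows>= 10
```

Request:
play_rows:
  commands:
    - [[0,0,-1.5,0,0,0,0],[0,0,-4,0,0,0,0],[0,0,-7,0,0,0,0],[2,0.1,-10,0,0,-3,0],[5,0.3,-10.5,0,0,-9,0],[8,0.6,-10.5,0,0,-15,0],[11,0.8,-10.5,0,0,-22,0],[14,1,-10.5,0,0,-29,0],[17,1.2,-10.5,0,0,-36,0],[20,1.5,-10.5,0,0,-43,0],[23,1.7,-10.5,0,0,-50,0],[25.5,1.9,-10.5,0,0,-56,0],[27.5,2,-10.5,0,0,-62,0],[28.5,2.1,-10.5,0,0,-67,0],[28.7,2.1,-10.5,0,0,-69,0],[28.7,2.1,-10.5,0,0,-69,0],[28.7,2.1,-10.5,0,0,-69,0],[28.7,2.1,-10.5,0,0,-69,0]]

```text
clock: 9.5
tool_pos: [0.5946, -0.315, 0.0894]
orientation: [-180.0, 0.0, -15.1]
force: [-0.1, -0.0, -0.6]
opening: 0.0208
gripper_force: 29.9
```

```bash
cat > look.py <<'E'
from h import *
from plant import get_obs, snapshot
import sys
def look(tag,crop=None):
    s=snapshot("wrist"); pickle.dump(s,open(tag+".pkl","wb")); cv2.imwrite(f"pics/{tag}.png",s["frame"][:,:,::-1]); o=get_obs()
    print(np.round(o["tool_pos"],4),np.round(o["orientation"],2),round(o["opening"],4),round(o["gripper_force"],1),round(o["clock"],2)); return s
E
python3 - <<'E'
from look import *
s=look("w5"); q=(.5945,-.315)
u,v=proj(s,[[*q,.01]])[0]; print(u,v)
for c in (wood,):
    m=seg(s,(int(u),int(v)),c,90); ys,xs=np.nonzero(m); print(xs.min(),xs.max(),ys.min(),ys.max(),m.sum())
    print(np.round(fit(s,m,T["eraser_tray"][3],q,np.radians([75])),4))
E
```

```text
[ 0.5948 -0.3148  0.0896] [-1.800e+02  1.000e-02 -1.504e+01] 0.0209 29.9 9.55
315.3558514251525 240.8904670070585
282 344 191 278 1394
[ 0.5937 -0.3135 75.8774  0.2287]
```

View pics/w5.png

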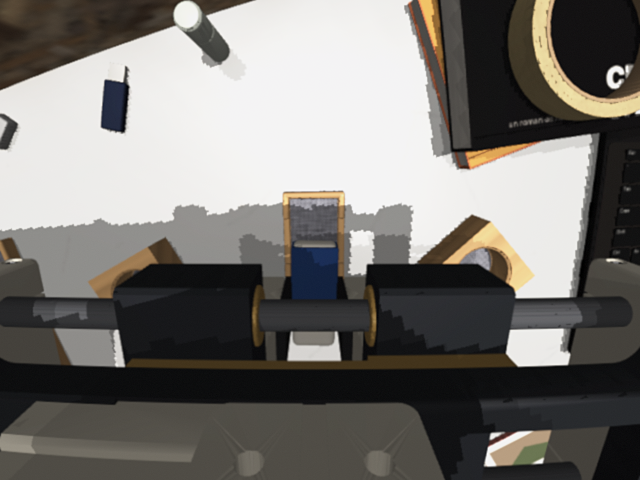

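Run:
```python
from look import *
s=pickle.load(open("w5.pkl","rb"))
a,b=ray(s,(284,192),.010),ray(s,(345,191),.010); m=(a+b)/2; print(a,b,np.linalg.norm(a-b),m)
e=(b-a)[:2]/np.linalg.norm((b-a)[:2]); print("edge ang",np.degrees(np.arctan2(*e[::-1])))
l=np.array([-e[1],e[0]]); l=l if l[0]<0 else -l; print("long dir",np.degrees(np.arctan2(*l[::-1])),"centre",m[:2]+.039*l)
a,b=ray(s,(293,241),.1235),ray(s,(336,241),.1235); m=(a+b)/2; print("eraser end",a,b,"centre",m[:2]+.026*np.array([-np.cos(np.radians(15)),np.sin(np.radians(15))]))
```

```text
[ 0.63787634 -0.3018058   0.01      ] [ 0.62653765 -0.34698507  0.01      ] 0.04658038193006291 [ 0.63220699 -0.32439543  0.01      ]
edge ang -104.08860023447463
long dir 165.91139976552537 centre [ 0.5943801  -0.31490197]
eraser end [ 0.62435847 -0.31205556  0.1235    ] [ 0.61933678 -0.33076367  0.1235    ] centre [ 0.59673355 -0.31468032]
```

The eraser and tray are aligned to within 2 mm. I'll shift back 2 mm, lower and release.

Request:
play_rows:
  commands:
    - [[-0.2,0,3,0,0,0,0],[-0.2,0,6,0,0,0,0],[-0.2,0,8,0,0,0,0],[-0.2,0,9.2,0,0,0,0],[-0.2,0,9.8,0,0,0,0],[-0.2,0,10.2,0,0,0,0],[-0.2,0,10.4,0,0,0,0],[-0.2,0,10.45,0,0,0,0],[-0.2,0,10.45,0,0,0,0]]

```text
clock: 10.3
tool_pos: [0.5936, -0.315, -0.0138]
orientation: [180.0, -0.1, -15.0]
force: [0.5, -0.2, -0.4]
opening: 0.0205
gripper_force: 29.9
```

Request:
play_rows:
  commands:
    - [[0,0,0,0,0,0,0.45],[0,0,0,0,0,0,0.45],[0,0,0,0,0,0,0.45],[0,0,0,0,0,0,0.45],[0,0,-2,0,0,0,0.5],[0,0,-6,0,0,0,0.6],[0,0,-10,0,0,0,1],[0,0,-10,0,0,0,1],[0,0,-10,0,0,0,1]]

```text
clock: 11.05
tool_pos: [0.5949, -0.3155, 0.0888]
orientation: [180.0, -0.4, -15.0]
force: [-0.1, -0.7, -1.7]
opening: 0.0649
gripper_force: 0.0
```

Run:
```python
from look import *
s=look("w6")
m=seg(s,(315,250),blue,40); ys,xs=np.nonzero(m); print(xs.min(),xs.max(),ys.min(),ys.max())
t=snapshot("top"); pickle.dump(t,open("t6.pkl","wb")); cv2.imwrite("pics/t6.png",cv2.resize(t["frame"][130:330,220:500,::-1],(800,571)))
```

```text
[ 0.5934 -0.3149  0.0865] [-1.7998e+02 -1.5000e-01 -1.5010e+01] 0.0687 0.0 11.1
300 328 214 252
```

View pics/w6.png

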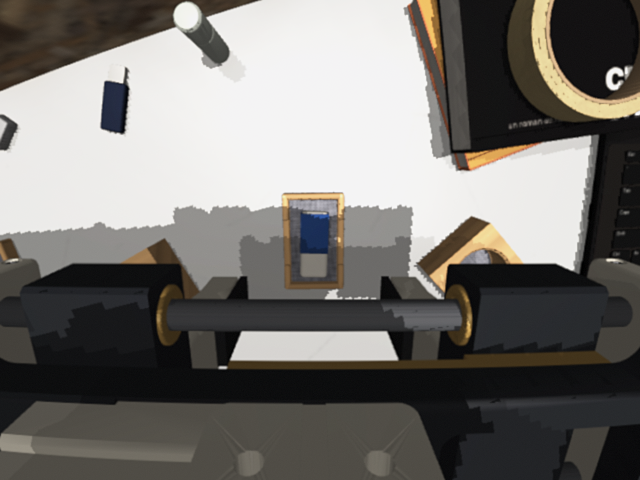

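The eraser lies centred along its tray (314,244). Next is the charger, starting with a wrist fit above it.

```bash
python3 mv.py .5928 -.3147 .0857 -15 .437 -.375 .14 -83.4
```

```text
[-13.49   9.86  -5.43] turn 68.4 rows>= 10
```

Request:
play_rows:
  commands:
    - [[-1.5,1,-2,0,0,7,1],[-3,2,-4,0,0,14,1],[-5,3.5,-5.4,0,0,21,1],[-7,5,-5.4,0,0,28,1],[-9,6.5,-5.4,0,0,35,1],[-10.5,7.6,-5.4,0,0,42,1],[-12,8.8,-5.4,0,0,49,1],[-13.5,9.9,-5.4,0,0,56,1],[-13.5,9.9,-5.4,0,0,62,1],[-13.5,9.9,-5.4,0,0,68.4,1],[-13.5,9.9,-5.4,0,0,68.4,1],[-13.5,9.9,-5.4,0,0,68.4,1],[-13.5,9.9,-5.4,0,0,68.4,1]]

```text
clock: 12.23
tool_pos: [0.4365, -0.3753, 0.1383]
orientation: [179.9, 0.0, -83.2]
force: [0.4, 0.4, -0.1]
opening: 0.0879
gripper_force: 0.0
```

Run:
```python
from look import *
s=look("w7"); q=(.437,-.375); D=T["charger"][3]
h=cv2.convexHull(proj(s,box(*q,np.radians(6.6),*D)).astype(np.float32))[:,0]; print(h.round().tolist())
m=seg(s,(int(h[:,0].mean()),int(h[:,1].mean())),lambda h,s,v:v<60,90); ys,xs=np.nonzero(m); print(xs.min(),xs.max(),ys.min(),ys.max(),m.sum())
v=s["frame"][:,:,::-1].copy(); cv2.polylines(v,[h.round().astype(int)],True,(0,255,0),1); cv2.imwrite("pics/w7.png",v)
```

```text
[ 0.4367 -0.3753  0.1385] [ 1.7995e+02  3.0000e-02 -8.3220e+01] 0.0874 0.0 12.28
[[339.0, 171.0], [337.0, 287.0], [288.0, 287.0], [286.0, 171.0], [288.0, 170.0], [337.0, 170.0]]
286 336 172 286 5560
```

View pics/w7.png

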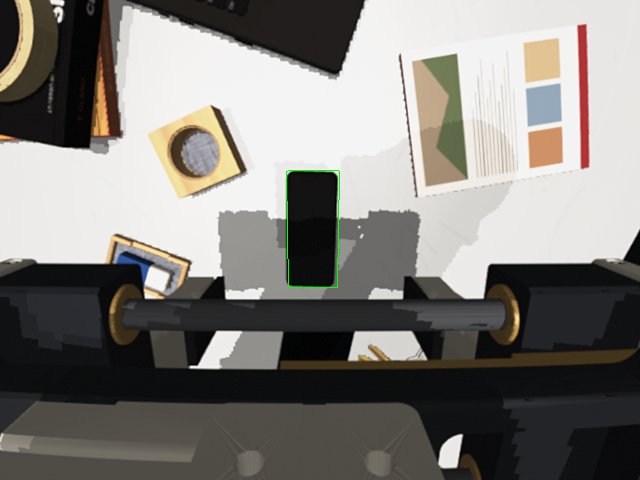

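The predicted outline matches the charger to 1–2 px. I'll descend and grip.

Request:
play_rows:
  commands:
    - [[0,0,4,0,0,0,1],[0,0,8,0,0,0,1],[0,0,11,0,0,0,1],[0,0,13,0,0,0,1],[0,0,14.3,0,0,0,1],[0,0,15,0,0,0,1],[0,0,15.3,0,0,0,1],[0,0,15.3,0,0,0,1],[0,0,15.3,0,0,0,0.5],[0,0,15.3,0,0,0,0],[0,0,15.3,0,0,0,0],[0,0,15.3,0,0,0,0],[0,0,15.3,0,0,0,0],[0,0,15.3,0,0,0,0],[0,0,15.3,0,0,0,0]]

```text
clock: 13.53
tool_pos: [0.4372, -0.3756, -0.0136]
orientation: [-179.9, -0.0, -83.4]
force: [2.6, 0.4, -0.4]
opening: 0.0465
gripper_force: 0.8
```

```bash
python3 mv.py .437 -.3753 -.0146 -83.4 .5995 -.028 .08 -.5
```

```text
[-32.63 -20.13  -9.46] turn -82.9 rows>= 12
```

Request:
play_rows:
  commands:
    - [[0,0,0,0,0,0,0],[0,0,0,0,0,0,0],[0,0,0,0,0,0,0],[0,0,0,0,0,0,0],[0,0,-0.5,0,0,0,0],[0,0,-1.5,0,0,0,0],[0,0,-3,0,0,0,0],[0,0,-5,0,0,0,0],[0,0,-7.5,0,0,0,0],[0,0,-9,0,0,0,0],[0,0,-9.5,0,0,0,0],[0,0,-9.5,0,0,0,0]]

```text
clock: 14.53
tool_pos: [0.4372, -0.3758, 0.0828]
orientation: [-179.9, -0.1, -83.4]
force: [0.3, 0.1, -3.2]
opening: 0.045
gripper_force: 30.0
```

Request:
play_rows:
  commands:
    - [[-1,-0.6,0,0,0,-2,0],[-3,-1.8,0,0,0,-7,0],[-5.5,-3.4,0,0,0,-13,0],[-8,-4.9,0,0,0,-19,0],[-10.5,-6.5,0,0,0,-25.5,0],[-13,-8,0,0,0,-32,0],[-15.5,-9.6,0,0,0,-38.5,0],[-18,-11.1,0,0,0,-45,0],[-20.5,-12.6,0,0,0,-51.5,0],[-23,-14.2,0,0,0,-58,0],[-25.5,-15.7,0,0,0,-64.5,0],[-28,-17.3,0,0,0,-71,0],[-30,-18.5,0,0,0,-76,0],[-31.5,-19.4,0,0,0,-80,0],[-32.3,-19.9,0,0,0,-82,0],[-32.6,-20.1,0,0,0,-82.9,0],[-32.6,-20.1,0,0,0,-82.9,0],[-32.6,-20.1,0,0,0,-82.9,0],[-32.6,-20.1,0,0,0,-82.9,0]]

```text
clock: 16.12
tool_pos: [0.5982, -0.0295, 0.0808]
orientation: [180.0, 0.1, -0.6]
force: [-0.2, -0.3, -2.5]
opening: 0.0448
gripper_force: 30.0
```

Run:
```python
from look import *
s=look("w8"); v=s["frame"][:,:,::-1].copy()
tp=get_obs()["tool_pos"]
for q,a,D,c in(((.5995,-.028),89.5,T["charger_tray"][3],(0,255,0)),((tp[0],tp[1]),89.5,(.045,.105,tp[2]+.0146,tp[2]+.0406),(0,0,255))):
    B=box(*q,np.radians(a),*D); h=cv2.convexHull(proj(s,B).astype(np.float32)); cv2.polylines(v,[h.round().astype(int)],True,c,1)
cv2.imwrite("pics/w8.png",v)
```

```text
[ 0.5984 -0.0295  0.081 ] [ 1.7999e+02  3.0000e-02 -6.1000e-01] 0.045 30.0 16.17
```

View pics/w8.png

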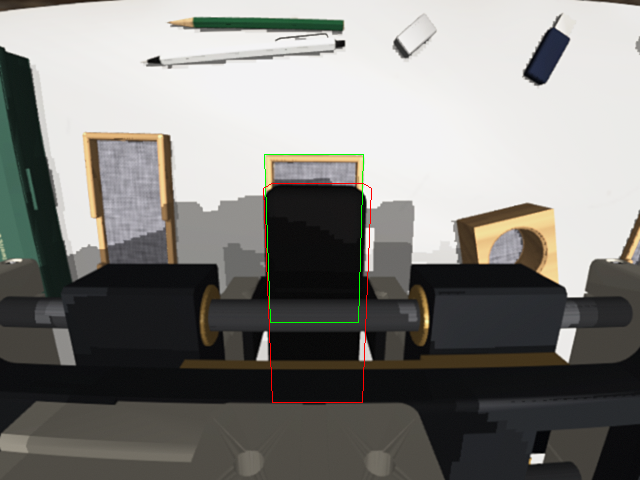

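The tray matches the green model, and the charger is within about 1 mm of it. I'll lower and release.

Request:
play_rows:
  commands:
    - [[0.1,0,2,0,0,0,0],[0.1,0,4,0,0,0,0],[0.1,0,6,0,0,0,0],[0.1,0,7.4,0,0,0,0],[0.1,0,8.2,0,0,0,0],[0.1,0,8.6,0,0,0,0],[0.1,0,8.8,0,0,0,0],[0.1,0,8.9,0,0,0,0],[0.1,0,8.9,0,0,0,0]]

```text
clock: 16.92
tool_pos: [0.6005, -0.0286, -0.0071]
orientation: [-180.0, -0.1, -0.5]
force: [0.6, 0.9, -3.2]
opening: 0.0447
gripper_force: 30.0
```

Request:
play_rows:
  commands:
    - [[0,0,0,0,0,0,0.7],[0,0,0,0,0,0,0.7],[0,0,0,0,0,0,0.7],[0,0,0,0,0,0,0.7],[0,0,-1.5,0,0,0,0.7],[0,0,-4,0,0,0,0.8],[0,0,-8,0,0,0,1],[0,0,-11,0,0,0,1],[0,0,-12,0,0,0,1],[0,0,-12,0,0,0,1]]

```text
clock: 17.75
tool_pos: [0.6023, -0.0282, 0.1163]
orientation: [-179.9, -0.4, -0.5]
force: [-0.1, -0.2, -0.4]
opening: 0.0859
gripper_force: 0.0
```

Run:
```python
from look import *
s=look("w9"); 
m=seg(s,(312,235),lambda h,s,v:v<45,80); 
ys,xs=np.nonzero(m); print(xs.min(),xs.max(),ys.min(),ys.max(),m.sum())
for z in(.026,.031,.036):
  D=(.045,.105,z-.026,z)
  h=cv2.convexHull(proj(s,box(.5995,-.028,np.radians(89.5),*D)).astype(np.float32))[:,0]; print(z,h.min(0).round(),h.max(0).round())
```

```text
[ 0.6009 -0.0283  0.1139] [-179.94   -0.2    -0.5 ] 0.0864 0.0 17.8
232 391 176 305 7491
0.026 [287. 176.] [344. 301.]
0.031 [287. 176.] [345. 304.]
0.036 [286. 176.] [345. 306.]
```

Charger released. Now the glue stick, again with a wrist fit from above.

Request:
play_rows:
  commands:
    - [[-3,0,-1,0,0,0,1],[-6,0.05,-2,0,0,0,1],[-9.5,0.1,-3.8,0,0,0,1],[-13,0.1,-3.8,0,0,0,1],[-15.5,0.2,-3.8,0,0,0,1],[-17,0.2,-3.8,0,0,0,1],[-17,0.2,-3.8,0,0,0,1],[-17,0.2,-3.8,0,0,0,1],[-17,0.2,-3.8,0,0,0,1]]

```text
clock: 18.55
tool_pos: [0.4302, -0.029, 0.1497]
orientation: [180.0, 0.0, -0.5]
force: [0.2, 0.0, 0.3]
opening: 0.0876
gripper_force: 0.0
```

Run:
```python
from look import *
s=look("w10"); v=s["frame"][:,:,::-1].copy()
def cyl(x,y,z0=0,z1=.09,r=.0125):
    a=np.linspace(0,2*np.pi,24,endpoint=False); return [[x+r*np.cos(t),y+r*np.sin(t),z] for t in a for z in(z0,z1)]
for q,D,c in(((.438,-.030),(0,.09),(0,255,0)),):
    h=cv2.convexHull(proj(s,cyl(*q,*D)).astype(np.float32)); cv2.polylines(v,[h.round().astype(int)],True,c,1)
m=seg(s,(314,250),red,60); ys,xs=np.nonzero(m); print("red",xs.min(),xs.max(),ys.min(),ys.max(),m.sum())
cv2.imwrite("pics/w10.png",v)
```

```text
[ 0.4304 -0.029   0.1496] [ 1.7998e+02  4.0000e-02 -5.0000e-01] 0.0877 0.0 18.6
red 304 326 206 216 125
```

View pics/w10.png

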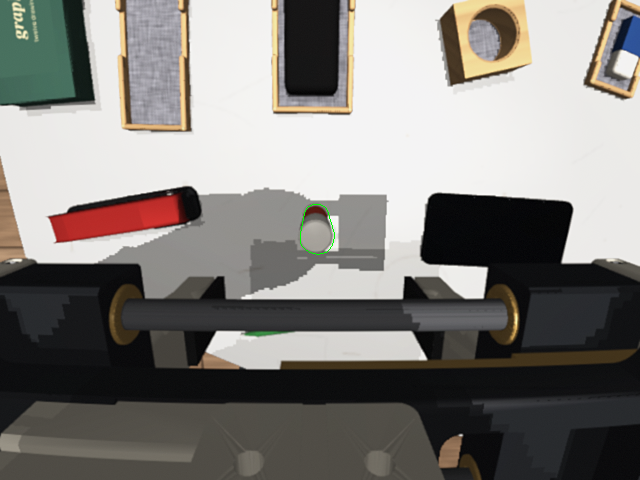

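The cylinder model overlays the glue stick exactly at (316,230), and the charger lies in its tray. I'll descend on the glue stick and grip it.

Request:
play_rows:
  commands:
    - [[0.8,0.1,1,0,0,0,1],[0.8,0.1,4,0,0,0,1],[0.8,0.1,7.5,0,0,0,1],[0.8,0.1,10.5,0,0,0,1],[0.8,0.1,12,0,0,0,1],[0.8,0.1,12.9,0,0,0,1],[0.8,0.1,12.9,0,0,0,0.6],[0.8,0.1,12.9,0,0,0,0.3],[0.8,0.1,12.9,0,0,0,0],[0.8,0.1,12.9,0,0,0,0],[0.8,0.1,12.9,0,0,0,0],[0.8,0.1,12.9,0,0,0,0],[0.8,0.1,12.9,0,0,0,0],[0.8,0.1,12.9,0,0,0,0],[0.8,0.1,12.9,0,0,0,0],[0.8,0.1,12.9,0,0,0,0],[0.8,0.1,12.9,0,0,0,0]]

```text
clock: 20.02
tool_pos: [0.438, -0.0302, 0.0213]
orientation: [180.0, -0.0, -0.5]
force: [0.1, 0.4, 0.8]
opening: 0.0244
gripper_force: 30.0
```

```bash
python3 - <<'E'
from h import *
s=pickle.load(open("w10.pkl","rb"))
m=seg(s,(125,215),red,90); ys,xs=np.nonzero(m); print(xs.min(),xs.max(),ys.min(),ys.max(),m.sum())
# stapler red arm fit, and tray / well fits
for L in(.11,.12,.13,.136): print(L,np.round(fit(s,m,(.024,L,.023,.050),(.444,.145),np.radians([0,10])),4))
m=seg(s,(487,40),wood,50); print("well",np.round(fit(s,m,T["glue_well"][3],(.594,-.1745),np.radians([13])),4))
E
python3 mv.py .438 -.030 .0206 -.5 .594 -.1745 .09 -.5
```

```text
49 189 192 241 3940
0.11 [0.4452 0.1459 8.5195 0.9462]
0.12 [0.4455 0.145  8.2719 0.8881]
0.13 [0.4449 0.149  8.5263 0.8308]
0.136 [0.4447 0.1502 8.633  0.8001]
well [ 0.5952 -0.1754 13.6236  0.9594]
[15.73 14.31 -6.94] turn -0.0 rows>= 6
```

Request:
play_rows:
  commands:
    - [[0,0,-1,0,0,0,0],[0,0,-3,0,0,0,0],[0,0,-5.5,0,0,0,0],[1,0.9,-7,0,0,0,0],[3,2.8,-7,0,0,0,0],[5,4.6,-7,0,0,0,0],[7,6.4,-7,0,0,0,0],[9,8.2,-7,0,0,0,0],[11,10.1,-7,0,0,0,0],[13,11.9,-7,0,0,0,0],[14.5,13.3,-7,0,0,0,0],[15.4,14.1,-7,0,0,0,0],[15.7,14.4,-7,0,0,0,0],[15.7,14.4,-7,0,0,0,0],[15.7,14.4,-7,0,0,0,0],[15.7,14.4,-7,0,0,0,0]]

```text
clock: 21.35
tool_pos: [0.5929, -0.1748, 0.0913]
orientation: [-180.0, 0.0, -0.5]
force: [-0.3, -0.8, -0.7]
opening: 0.0245
gripper_force: 30.0
```

Run:
```python
from look import *
s=look("w11"); v=s["frame"][:,:,::-1].copy(); tp=get_obs()["tool_pos"]
a=np.linspace(0,2*np.pi,40)
pc=proj(s,[[.5945+.0205*np.cos(t),-.175+.0205*np.sin(t),.032] for t in a])
print("well far rim",pc.min(0),pc.max(0))
hsv=cv2.cvtColor(s["frame"],cv2.COLOR_RGB2HSV).astype(int)
m=seg(s,(314,240),wood,100); ys,xs=np.nonzero(m); print(xs.min(),xs.max(),ys.min(),ys.max(),m.sum())
h=cv2.convexHull(proj(s,box(.5945,-.175,np.radians(13.7),*T["glue_well"][3])).astype(np.float32))[:,0]; print(h.min(0),h.max(0))
```

```text
[ 0.5931 -0.1748  0.0914] [-179.99   -0.     -0.46] 0.0247 30.0 21.4
well far rim [288.03526327 218.12227403] [343.90668087 272.20361843]
267 362 197 290 3606
[266.99225 192.91466] [362.93088 290.6103 ]
```

Request:
play_rows:
  commands:
    - [[0.05,0,1.5,0,0,0,0],[0.05,0,3,0,0,0,0],[0.05,0,4.5,0,0,0,0],[0.05,0,5.5,0,0,0,0],[0.05,0,6.1,0,0,0,0],[0.05,0,6.35,0,0,0,0],[0.05,0,6.45,0,0,0,0],[0.05,0,6.45,0,0,0,0],[0.05,0,6.45,0,0,0,0]]

```text
clock: 22.15
tool_pos: [0.5947, -0.1756, 0.0274]
orientation: [180.0, -0.1, -0.5]
force: [-0.5, -0.6, 0.5]
opening: 0.0248
gripper_force: 30.0
```

Glue stick is seated in the well. I'll release and rise, and fit the whole stapler from the earlier frame.

Request:
play_rows:
  commands:
    - [[0,0,0,0,0,0,0.5],[0,0,0,0,0,0,0.6],[0,0,0,0,0,0,0.7],[0,0,0,0,0,0,0.8],[0,0,-1,0,0,0,0.9],[0,0,-3.5,0,0,0,1],[0,0,-7.5,0,0,0,1],[0,0,-11,0,0,0,1],[0,0,-12,0,0,0,1],[0,0,-12,0,0,0,1]]

```text
clock: 22.98
tool_pos: [0.5967, -0.1759, 0.1521]
orientation: [180.0, -0.5, -0.5]
force: [0.5, -0.1, -1.3]
opening: 0.085
gripper_force: 0.0
```

```bash
cat >> h.py <<'E'
def fit2(s,mask,boxes,q0):
    m=mask.astype(np.float32)
    def cost(q):
        im=np.zeros((480,640),np.uint8)
        for D in boxes:
            h=cv2.convexHull(proj(s,box(*q[:2],q[2]/5,*D)).astype(np.float32)); cv2.fillConvexPoly(im,np.round(h*16).astype(np.int32),255,cv2.LINE_AA,4)
        im=im/255.; return 1-np.minimum(im,m).sum()/np.maximum(im,m).sum()
    q=[q0[0],q0[1],np.radians(q0[2])*5]
    r=minimize(cost,q,method='Nelder-Mead',options=dict(initial_simplex=np.array([[0,0,0],[.01,0,0],[0,.01,0],[0,0,.4]])+q,xatol=1e-4,fatol=1e-5))
    return r.x[0],r.x[1],np.degrees(r.x[2]/5),1-r.fun
E
python3 - <<'E'
from look import *
rd=lambda h,s,v:(((h<8)|(h>170))&(s>120))|(v<60)
bx=[(.034,.136,0,.008),(.024,.136,.023,.050)]
s=pickle.load(open("w10.pkl","rb")); m=seg(s,(125,215),rd,80); m[262:]=0; ys,xs=np.nonzero(m); print(xs.min(),xs.max(),ys.min(),ys.max(),m.sum())
print("wrist",np.round(fit2(s,m,bx,(.445,.145,8)),4))
m2=np.zeros((480,640),np.uint8)
t=pickle.load(open("s0.pkl","rb"))["top"]; m=seg(t,(170,268),rd,45); print("top",np.round(fit2(t,m,bx,(.445,.145,8)),4))
s=look("w12"); t=snapshot("top"); pickle.dump(t,open("t12.pkl","wb")); cv2.imwrite("pics/t12.png",t["frame"][:,:,::-1])
m=seg(t,(258,270),lambda h,s,v:v>0,1)
E
```

```text
49 200 187 241 4954
wrist [0.4435 0.1523 9.192  0.8241]
top [0.4462 0.1449 8.7434 0.8328]
[ 0.5954 -0.1756  0.1496] [180.    -0.28  -0.5 ] 0.0861 0.0 23.03
```

```bash
python3 mv.py .5945 -.1755 .1475 -.5 .4445 .135 .15 -81.3
```

```text
[-15.27 -30.92  -0.25] turn 80.8 rows>= 12
```

Request:
play_rows:
  commands:
    - [[-1,-2,-0.2,0,0,7,1],[-2.5,-5,-0.2,0,0,14,1],[-4,-8,-0.2,0,0,21,1],[-5.5,-11,-0.2,0,0,28,1],[-7,-14,-0.2,0,0,35,1],[-8.5,-17,-0.2,0,0,42,1],[-10,-20,-0.2,0,0,49,1],[-11.5,-23,-0.2,0,0,56,1],[-13,-26,-0.2,0,0,63,1],[-14.5,-29,-0.2,0,0,70,1],[-15.3,-30.9,-0.2,0,0,77,1],[-15.3,-30.9,-0.2,0,0,80.8,1],[-15.3,-30.9,-0.2,0,0,80.8,1],[-15.3,-30.9,-0.2,0,0,80.8,1],[-15.3,-30.9,-0.2,0,0,80.8,1]]

```text
clock: 24.33
tool_pos: [0.4437, 0.1342, 0.1481]
orientation: [179.9, -0.0, -81.1]
force: [-0.3, -0.5, -0.2]
opening: 0.0877
gripper_force: 0.0
```

Run:
```python
from look import *
s=look("w13")
for q in((.4445,.148),(.4445,.144),(.4445,.152)):
    for D in((.034,.136,0,.008),(.024,.136,.023,.050)):
        h=cv2.convexHull(proj(s,box(*q,np.radians(8.8),*D)).astype(np.float32))[:,0]; print(q,D[3],h.min(0).round(),h.max(0).round())
for n,c in(("red",red),("dark",lambda h,s,v:v<60)):
    m=seg(s,(315,230),c,70); ys,xs=np.nonzero(m); print(n,xs.min(),xs.max(),ys.min(),ys.max(),m.sum())
hsv=cv2.cvtColor(s["frame"],cv2.COLOR_RGB2HSV)
for u in(312,316): print(u,[tuple(hsv[v,u]) for v in range(120,300,6)])
```

```text
[0.4439 0.134  0.1483] [ 1.7995e+02 -3.0000e-02 -8.1170e+01] 0.0875 0.0 24.38
(0.4445, 0.148) 0.008 [292. 167.] [328. 304.]
(0.4445, 0.148) 0.05 [295. 168.] [324. 323.]
(0.4445, 0.144) 0.008 [292. 163.] [329. 300.]
(0.4445, 0.144) 0.05 [295. 163.] [325. 319.]
(0.4445, 0.152) 0.008 [291. 171.] [328. 307.]
(0.4445, 0.152) 0.05 [294. 173.] [324. 327.]
red 294 325 176 299 3775
dark 293 328 171 299 840
312 [(np.uint8(0), np.uint8(0), np.uint8(244)), (np.uint8(0), np.uint8(0), np.uint8(244)), (np.uint8(120), np.uint8(1), np.uint8(245)), (np.uint8(0), np.uint8(0), np.uint8(244)), (np.uint8(0), np.uint8(0), np.uint8(244)), (np.uint8(0), np.uint8(0), np.uint8(244)), (np.uint8(0), np.uint8(0), np.uint8(244)), (np.uint8(0), np.uint8(0), np.uint8(244)), (np.uint8(20), np.uint8(3), np.uint8(239)), (np.uint8(120), np.uint8(17), np.uint8(30)), (np.uint8(1), np.uint8(202), np.uint8(131)), (np.uint8(0), np.uint8(198), np.uint8(162)), (np.uint8(1), np.uint8(202), np.uint8(164)), (np.uint8(1), np.uint8(199), np.uint8(169)), (np.uint8(1), np.uint8(200), np.uint8(172)), (np.uint8(0), np.uint8(200), np.ui
[... 1268 characters left out ...]
, np.uint8(200), np.uint8(172)), (np.uint8(1), np.uint8(199), np.uint8(177)), (np.uint8(1), np.uint8(201), np.uint8(171)), (np.uint8(1), np.uint8(201), np.uint8(75)), (np.uint8(1), np.uint8(201), np.uint8(75)), (np.uint8(1), np.uint8(197), np.uint8(75)), (np.uint8(1), np.uint8(198), np.uint8(76)), (np.uint8(1), np.uint8(199), np.uint8(77)), (np.uint8(0), np.uint8(201), np.uint8(75)), (np.uint8(1), np.uint8(203), np.uint8(74)), (np.uint8(0), np.uint8(200), np.uint8(107)), (np.uint8(1), np.uint8(200), np.uint8(106)), (np.uint8(0), np.uint8(201), np.uint8(104)), (np.uint8(0), np.uint8(201), np.uint8(103)), (np.uint8(1), np.uint8(203), np.uint8(103)), (np.uint8(1), np.uint8(204), np.uint8(101))]
```

Run:
```python
from h import *
s=pickle.load(open("w13.pkl","rb")); t=pickle.load(open("s0.pkl","rb"))["top"]; w=pickle.load(open("w10.pkl","rb"))
for z in(.008,.03,.05): print(z,"near13",ray(s,(311,171),z)[:2],"red near",ray(s,(310,176.5),z)[:2],"top near",ray(t,(206,262),z)[:2],"top far red",ray(t,(136,270),z)[:2],"w10 far red",ray(w,(49,228),z)[:2],"w10 near",ray(w,(200,200),z)[:2])
hsv=cv2.cvtColor(t["frame"],cv2.COLOR_RGB2HSV)
for r in(262,264,266): print([int(x) for x in hsv[r,195:212,2]],[int(x) for x in hsv[r+6,130:142,2]],[int(x) for x in hsv[r+6,130:142,1]])
```

```text
0.008 near13 [0.45354016 0.08383351] red near [0.4536853  0.08895096] top near [0.45931216 0.07754968] top far red [0.43920086 0.21870475] w10 far red [0.43054644 0.23856897] w10 near [0.45608746 0.08076553]
0.03 near13 [0.45352353 0.08290417] red near [0.45365884 0.08767488] top near [0.45740475 0.0737505 ] top far red [0.43765574 0.21236278] w10 far red [0.43495227 0.22058251] w10 near [0.45877042 0.07342371]
0.05 near13 [0.45350842 0.08205931] red near [0.45363478 0.08651481] top near [0.45567075 0.0702967 ] top far red [0.43625109 0.20659736] w10 far red [0.43895757 0.20423118] w10 near [0.46120947 0.06674932]
[107, 107, 107, 96, 62, 36, 39, 41, 40, 25, 116, 153, 151, 150, 149, 150, 150] [136, 137, 137, 138, 143, 119, 84, 91, 97, 97, 98, 98] [2, 4, 4, 4, 5, 2, 103, 216, 197, 189, 187, 187]
[109, 108, 108, 99, 71, 38, 40, 40, 40, 30, 64, 154, 154, 150, 150, 150, 150] [136, 137, 137, 137, 140, 152, 89, 90, 97, 97, 99, 98] [2, 4, 4, 2, 4, 13, 52, 221, 192, 189, 185, 187]
[109, 108, 109, 102, 81, 40, 41, 42, 40, 34, 64, 155, 154, 151, 150, 150, 150] [136, 137, 137, 138, 139, 150, 103, 95, 96, 95, 98, 98] [0, 4, 4, 4, 2, 12, 57, 196, 202, 196, 193, 190]
```

Stapler centre ≈ (0.4437, 0.150), axis about 98.7°. The base ends at y ≈ 0.082 and 0.218, which agrees with the 136 mm length. I'll descend and grip the red arm.

Request:
play_rows:
  commands:
    - [[-0.8,-0.1,2,0,0,0,1],[-1.6,-0.2,5,0,0,0,1],[-1.6,-0.2,8.5,0,0,0,1],[-1.6,-0.2,11.5,0,0,0,1],[-1.6,-0.2,13.5,0,0,0,1],[-1.6,-0.2,14.5,0,0,0,1],[-1.6,-0.2,14.8,0,0,0,1],[-1.6,-0.2,14.8,0,0,0,0.6],[-1.6,-0.2,14.8,0,0,0,0.3],[-1.6,-0.2,14.8,0,0,0,0],[-1.6,-0.2,14.8,0,0,0,0],[-1.6,-0.2,14.8,0,0,0,0],[-1.6,-0.2,14.8,0,0,0,0],[-1.6,-0.2,14.8,0,0,0,0],[-1.6,-0.2,14.8,0,0,0,0],[-1.6,-0.2,14.8,0,0,0,0],[-1.6,-0.2,14.8,0,0,0,0],[-1.6,-0.2,14.8,0,0,0,0]]

```text
clock: 25.88
tool_pos: [0.4438, 0.1512, 0.0008]
orientation: [-180.0, 0.0, -81.3]
force: [0.8, 0.8, 0.8]
opening: 0.0248
gripper_force: 30.0
```

```bash
python3 - <<'E'
from h import *
# stapler tray from w8/w10 wrist frames
for f,uv,w in(("w8.pkl",(125,200),70),):
    s=pickle.load(open(f,"rb")); m=seg(s,uv,wood,w); ys,xs=np.nonzero(m); print(xs.min(),xs.max(),ys.min(),ys.max())
    h=proj(s,box(.603,.111,np.radians(87.9),*T["stapler_tray"][3])); print(h[1::2].round())
    c=cv2.findContours(m,cv2.RETR_EXTERNAL,cv2.CHAIN_APPROX_NONE)[0]; c=max(c,key=cv2.contourArea); print(cv2.approxPolyDP(c,4,True)[:,0].tolist())
E
python3 mv.py .4437 .150 .0005 -81.2 .603 .111 .07 -2.1;  python3 -c "
from plant import get_obs;o=get_obs();print(o['tool_pos'],o['joint_pos'])"
```

```text
83 176 133 269
[[162. 131.]
 [178. 338.]
 [ 81. 131.]
 [107. 335.]]
[[84, 133], [90, 209], [100, 245], [97, 269], [108, 262], [97, 139], [157, 142], [168, 263], [176, 262], [169, 136]]
[  6.29 -15.15  -6.95] turn -79.1 rows>= 12
[0.44381117 0.15115994 0.00079086] [ 4.29631759e+01  1.50618044e+01 -3.91417033e+01  1.27043230e-02
 -3.57585219e+01 -3.42630345e+01]
```

Run:
```python
from h import *
s=pickle.load(open("w8.pkl","rb"))
a,b=ray(s,(83.5,132.5),.015)[:2],ray(s,(169.5,135.5),.015)[:2]; m=(a+b)/2; e=(b-a)/np.linalg.norm(b-a); l=np.array([e[1],-e[0]]); l=l if l[0]<0 else -l
print(a,b,np.linalg.norm(a-b),"long",np.degrees(np.arctan2(*l[::-1])),"centre",m+.081*l)
c,d=ray(s,(97,139),.015)[:2],ray(s,(108,262),.005)[:2]; print("inner left side dir",c,d,np.degrees(np.arctan2(*(c-d)[::-1])))
c,d=ray(s,(169.5,135.5),.015)[:2],ray(s,(176.5,262),.015)[:2]; print("right side dir",c,d,np.degrees(np.arctan2(*(c-d)[::-1])))
t=pickle.load(open("s0.pkl","rb"))["top"]; m=seg(t,(195,192),wood,50)
print(np.round(fit(t,m,T["stapler_tray"][3],(.604,.11),np.radians([80,85,90])),4))
w=pickle.load(open("w10.pkl","rb")); m=seg(w,(155,60),wood,75); c=max(cv2.findContours(m,cv2.RETR_EXTERNAL,cv2.CHAIN_APPROX_NONE)[0],key=cv2.contourArea); print(cv2.approxPolyDP(c,3,True)[:,0].tolist())
a,b=ray(w,(122,129),.015)[:2],ray(w,(190,130),.015)[:2]; print(a,b)
```

```text
[0.68359868 0.13622085] [0.67951405 0.07300418] 0.06334849430168712 long 176.30307819270237 centre [0.60072492 0.10983529]
inner left side dir [0.67872843 0.12666386] [0.58341856 0.13885495] -7.289130498948122
right side dir [0.67951405 0.07300418] [0.58615856 0.07764881] -2.8482392337005775
[ 0.6044  0.1095 87.8189  0.8885]
[[115, 0], [120, 12], [118, 71], [122, 127], [190, 130], [187, 0], [178, 0], [182, 48], [180, 125], [130, 122], [125, 0]]
[0.52240149 0.1450647 ] [0.51986617 0.08241732]
```

```bash
python3 mv.py .4438 .1512 .0008 -81.3 .601 .1105 .075 -2.2
python3 - <<'E'
from h import *
t=pickle.load(open("s0.pkl","rb"))["top"]
for uv in((165,125),(164,217)): print([ray(t,uv,z)[:2].round(3) for z in(0,.04)])
E
```

```text
[  6.4  -14.92  -7.42] turn -79.1 rows>= 12
[array([0.748, 0.179]), array([0.735, 0.169])]
[array([0.551, 0.17 ]), array([0.545, 0.16 ])]
```

Request:
play_rows:
  commands:
    - [[0,0,-0.5,0,0,0,0],[0,0,-2,0,0,0,0],[0,0,-4,0,0,0,0],[0,0,-6,0,0,0,0],[0,0,-7.2,0,0,0,0],[0,0,-7.4,0,0,0,0],[0,0,-7.4,0,0,0,0]]

```text
clock: 26.47
tool_pos: [0.4436, 0.1511, 0.0752]
orientation: [-179.9, 0.1, -81.3]
force: [0.4, 0.2, -3.0]
opening: 0.0247
gripper_force: 30.0
```

Request:
play_rows:
  commands:
    - [[0.2,-0.5,0,0,0,-3,0],[0.8,-1.8,0,0,0,-9,0],[1.4,-3.2,0,0,0,-15,0],[2,-4.6,0,0,0,-21,0],[2.6,-6,0,0,0,-27.5,0],[3.2,-7.4,0,0,0,-34,0],[3.8,-8.8,0,0,0,-40.5,0],[4.4,-10.2,0,0,0,-47,0],[5,-11.6,0,0,0,-53.5,0],[5.5,-13,0,0,0,-60,0],[6,-14,0,0,0,-66.5,0],[6.3,-14.6,0,0,0,-72,0],[6.4,-14.9,0,0,0,-76,0],[6.4,-14.9,0,0,0,-78.5,0],[6.4,-14.9,0,0,0,-79.1,0],[6.4,-14.9,0,0,0,-79.1,0],[6.4,-14.9,0,0,0,-79.1,0],[6.4,-14.9,0,0,0,-79.1,0]]

```text
clock: 27.97
tool_pos: [0.6, 0.1101, 0.0742]
orientation: [180.0, 0.0, -2.3]
force: [-0.4, 0.4, -2.1]
opening: 0.0248
gripper_force: 30.0
```

Run:
```python
from look import *
s=look("w14"); v=s["frame"][:,:,::-1].copy(); tp=get_obs()["tool_pos"]
m=seg(s,(315,200),wood,90); m[:120]=0; c=max(cv2.findContours(m,cv2.RETR_EXTERNAL,cv2.CHAIN_APPROX_NONE)[0],key=cv2.contourArea); print(cv2.approxPolyDP(c,3,True)[:,0].tolist())
B=proj(s,box(.602,.1105,np.radians(87.8),*T["stapler_tray"][3])); print(B[1::2].round())
z=tp[2]-.0005
for D in((.034,.136,z,z+.008),(.024,.136,z+.023,z+.05)):
    h=cv2.convexHull(proj(s,box(tp[0]+.001,tp[1],np.radians(87.8),*D)).astype(np.float32))[:,0]; print("stap model",h.min(0).round(),h.max(0).round())
for n,cc in(("red",red),("dark",lambda h,s,v:v<60)):
    mm=seg(s,(315,200),cc,62); ys,xs=np.nonzero(mm); print(n,xs.min(),xs.max(),ys.min(),ys.max(),mm.sum())
cv2.polylines(v,[cv2.convexHull(B.astype(np.float32)).round().astype(int)],True,(0,255,0),1); cv2.imwrite("pics/w14.png",v)
```

```text
[0.6002 0.1102 0.0744] [ 1.7999e+02  3.0000e-02 -2.2500e+00] 0.0248 30.0 28.02
[[274, 130], [274, 276], [281, 275], [281, 137], [351, 140], [345, 275], [352, 276], [358, 132]]
[[359. 130.]
 [353. 344.]
 [271. 130.]
 [277. 344.]]
stap model [282. 149.] [350. 384.]
stap model [285. 146.] [349. 439.]
red 282 346 155 261 6500
dark 285 343 149 159 545
```

View pics/w14.png

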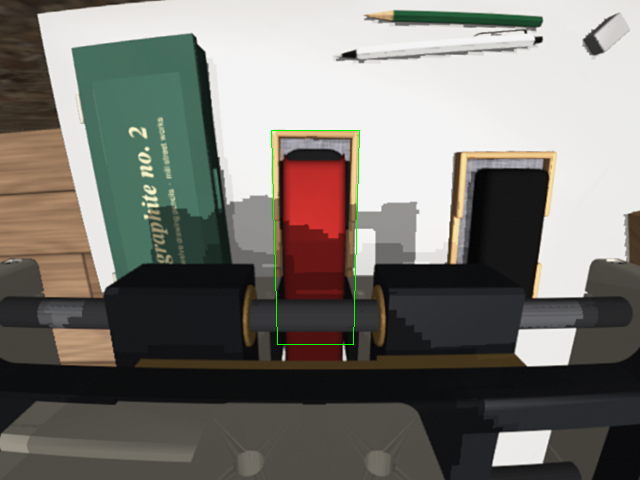

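The stapler is lined up over its tray, within 1–2 mm. I'll nudge it, lower and release with a partial opening, because the pencil box is close by.

Request:
play_rows:
  commands:
    - [[0.05,0.15,1.5,0,0,0,0],[0.05,0.15,3,0,0,0,0],[0.05,0.15,4.6,0,0,0,0],[0.05,0.15,5.8,0,0,0,0],[0.05,0.15,6.4,0,0,0,0],[0.05,0.15,6.7,0,0,0,0],[0.05,0.15,6.8,0,0,0,0],[0.05,0.15,6.8,0,0,0,0],[0.05,0.15,6.8,0,0,0,0]]

```text
clock: 28.77
tool_pos: [0.6014, 0.1089, 0.0074]
orientation: [-180.0, -0.1, -2.2]
force: [1.2, 0.7, -1.4]
opening: 0.0247
gripper_force: 30.0
```

Request:
play_rows:
  commands:
    - [[0,0,0,0,0,0,0.42],[0,0,0,0,0,0,0.42],[0,0,0,0,0,0,0.42],[0,0,0,0,0,0,0.42],[0,0,-1.5,0,0,0,0.42],[0,0,-4,0,0,0,0.42],[0,0,-8,0,0,0,0.5],[0,0,-12,0,0,0,0.6],[0,0,-15,0,0,0,0.8],[0,0,-15,0,0,0,1],[0,0,-15,0,0,0,1]]

```text
clock: 29.68
tool_pos: [0.6021, 0.1092, 0.1595]
orientation: [-179.9, -0.3, -2.2]
force: [0.5, -0.1, -1.7]
opening: 0.0649
gripper_force: 0.0
```

All four are placed. I've used my 14 views, so I'll swing the arm clear and check numerically with the top camera.

Request:
play_rows:
  commands:
    - [[-4,-4.5,-3,0,0,0,1],[-7,-8,-3,0,0,0,1],[-10,-11.5,-3,0,0,0,1],[-13,-15,-3,0,0,0,1],[-16,-18.5,-3,0,0,0,1],[-19,-22,-3,0,0,0,1],[-22,-25.5,-3,0,0,0,1],[-25,-29,-3,0,0,0,1],[-28,-32.5,-3,0,0,0,1],[-31,-36,-3,0,0,0,1],[-34,-39.5,-3,0,0,0,1],[-36.5,-42.5,-3,0,0,0,1],[-36.5,-42.5,-3,0,0,0,1],[-36.5,-42.5,-3,0,0,0,1],[-36.5,-42.5,-3,0,0,0,1],[-36.5,-42.5,-3,0,0,0,1]]

```text
clock: 31.02
tool_pos: [0.2511, 0.5475, 0.1848]
orientation: [179.8, 0.0, -2.1]
force: [-0.1, 0.3, -0.0]
opening: 0.0873
gripper_force: 0.0
```

Run:
```python
from h import *
from plant import get_obs, snapshot
t=snapshot("top"); pickle.dump(t,open("tf.pkl","wb")); o=get_obs(); print(o["tool_pos"],o["force"],o["clock"])
f0=pickle.load(open("fit.pkl","rb"))
def show(n,r,tr): 
    print(n,np.round(r,4),"d(mm)",np.round((np.array(r[:2])-f0[tr][:2])*1000,1),"dang",round(r[2]-f0[tr][2],1))
m=seg(t,(347,283),dark,45); show("phone",fit(t,m,T["phone"][3],f0["phone"][:2],np.radians([-3])),"phone")
D=(.045,.105,.005,.031); m=seg(t,(262,196),dark,38); show("charger",fit(t,m,D,f0["charger_tray"][:2],np.radians([85,95])),"charger_tray")
rd=lambda h,s,v:(((h<8)|(h>170))&(s>120))|(v<50)
bx=[(.034,.136,.005,.013),(.024,.136,.028,.055)]; u=proj(t,[[*f0["stapler_tray"][:2],.05]])[0].astype(int)
m=seg(t,tuple(u),rd,42); show("stapler",fit2(t,m,bx,(*f0["stapler_tray"][:2],88)),"stapler_tray")
m=seg(t,tuple(u),red,42); show("red only",fit(t,m,(.024,.115,.028,.055),f0["stapler_tray"][:2],np.radians([88])),"stapler_tray")
hsv=cv2.cvtColor(t["frame"],cv2.COLOR_RGB2HSV).astype(int)
m=seg(t,(399,202),lambda h,s,v:((h>100)&(h<130)&(s>120))|((v>135)&(s<60)),13); show("eraser",fit(t,m,(.022,.052,.005,.018),f0["eraser_tray"][:2],np.radians([75])),"eraser_tray"); print(m.sum())
s=T["glue_well"]; q=f0["glue_well"][:2]
a=np.linspace(0,6.28,24); c=[[q[0]+.0125*np.cos(x),q[1]+.0125*np.sin(x),.095] for x in a]; p=proj(t,c); print("glue top predicted",p.min(0),p.max(0))
mm=((hsv[...,2]>125)&(hsv[...,1]<50)); w=mm[180:222,312:352].astype(int)
for r in w[::2]: print(''.join('#' if x else '.' for x in r))
```

```text
[0.25185793 0.54680367 0.18514768] [ 0.04128042 -0.5698185   0.05803232] 31.0667
phone [ 0.4232 -0.2122 -3.6887  0.9334] d(mm) [ 0.3 -0.3] dang -0.5
charger [ 6.03500e-01 -2.84000e-02  8.82674e+01  9.21100e-01] d(mm) [1. 2.] dang -1.1
stapler [ 0.6058  0.1083 88.8362  0.843 ] d(mm) [ 0.6 -1.1] dang 0.9
red only [ 0.6018  0.1083 89.0476  0.7344] d(mm) [-3.4 -1. ] dang 1.1
eraser [ 0.5973 -0.3172 66.2708  0.6528] d(mm) [ 1.1 -1.1] dang -8.7
218
glue top predicted [327.23460265 183.6505024 ] [340.10855636 196.29072252]
########################################
##############################..########
##################...............#######
##########........########.......#######
####.............##########......#######
####............############......######
###..............###########......######
###...............#########........#####
####....................#..........#####
####................................####
#####...............................####
#####................................###
#####.................#..............###
#####................................###
######................................##
######................................##
#######.............................####
#######....................#############
########.........#######################
########################################
########################################
```

All four are within about 3.5 mm of their tray or well centres and the phone has not moved, so I'm handing in.

```bash
python3 -c "
from plant import close_job; print(close_job())"
```

```text
the job is handed in; nothing more can be done
None
```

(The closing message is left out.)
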